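# Open a pot crate's gate and hold it

## Task

Get the pot crate ready for its low front pots to be taken out. First swing the keeper bar across in front of the tall pots until it snaps shut, so that they stay put; then squeeze open the gate's two spring catches between the fingers, the one nearer the gate's hinge first and the one nearer its free end last (so that the bolts do not bind), and swing the gate out past its roller catch until it stands about square to the closed position. The hinge spring would pull it shut again, so finish while still holding the gate there; leave the pots and everything else on the bench where they are.

Things in the scene. Friction and masses are not known exactly. Their poses are not given: they have to be found in the camera images.
- crate: Timber nursery crate fixed to the bench, open-topped, 260 (its x) by 420 (its y), sizes in mm. Origin: centre of its underside; gate end at -y, +x away from the robot. Sides to z 109. The gate shuts (plane y = -222) against a steel portal, head rail top z 165, on which lugs for the bolts rise to z 192. Holds two low pots by the gate (tops z 90), two tall ones behind y = 74 (tops z 140).
- keeper (a joint): Flat aluminium bar (14 wide, z 115 to 125) on the crate's side rails, turning about a vertical pivot on the far (+x) rail. rad: 0 = shut, straight across to the clip on the near rail; grows as the tip swings towards the gate (counter-clockwise from above); stop at 1.0, starts 0.45 to 0.9. In the last 0.06 rad a spring ball resists (about 7 N at the knob), then the bar snaps to its stop at 0.
- keeper_pivot (a point): The keeper bar's pivot axis (vertical), on the crate's far rail, at crate x 122, y 45, z 120.
- keeper_knob (a point): Black upright knob on the keeper bar, 190 from the pivot: round, 22 diameter over its upper 22 (16 below), 50 high. The point is on its axis, 15 below its top (top at z 175). With the bar shut the knob is at crate x -68, y 45.
- gate (a joint): Aluminium gate with bars, 268 long, top of its top rail z 164, on a vertical hinge at the gate end's near (-x) corner. rad: 0 = closed, grows as the free end swings away from the crate (clockwise from above); 1.57 = square, stop 1.75. A roller catch resists in the first 0.06 rad (about 8 N at the knob); a hinge spring pulls it shut all the way (3.5 N at the knob when square).
- gate_hinge (a point): The gate's hinge axis (vertical), at crate x -133, y -222, z 156.
- gate_knob (a point): Black upright knob on the gate's top rail near its free end, 250 from the hinge: round, 22 diameter over its upper 22 (16 below), 50 high. The point is on its axis, 16 below its top (top at z 214).
- catch_hinge (a point): Catch nearer the hinge, on the gate's top rail 75 from the hinge: two upright tabs facing each other along the rail, 56 over their outer faces, tops z 230; squeezed together to 38 or less, both bolts are drawn. The point is midway between the tabs, 15 below their tops. Below z 192 are lugs (centred 36 either side) and housing: keep fingertips above. Moves with the gate.
- catch_free (a point): The same catch nearer the gate's free end, 170 from the hinge (95 from the other catch, 80 from the knob). Same shape, sizes and point.
- tab_h1 (a joint): Tab of the catch nearer the hinge, on its hinge side; moves away from the hinge when squeezed. Upright steel tab 22 wide, 5 thick, that carries the bolt. m: 0 = bolt shot (at the start), 0.009 or more = drawn, stop 0.018. It takes about 6 N up to 0.0045, then a spring ball snaps it to 0.009 and it stays where it is when let go; from 0.008 the bolt is clear.
- tab_h2 (a joint): Tab of the catch nearer the hinge, on its free-end side; moves towards the hinge when squeezed. Otherwise as tab_h1.
- tab_f1 (a joint): Tab of the catch nearer the free end, on its hinge side; moves away from the hinge when squeezed. Otherwise as tab_h1.
- tab_f2 (a joint): Tab of the catch nearer the free end, on its free-end side; moves towards the hinge when squeezed. Otherwise as tab_h1.
- low_pot1_mid (a point): Empty clay pot in the crate by the gate, 84 in diameter at the rim, 80 high; bystander. Point at its centre, half-way up.
- low_pot2_mid (a point): A second such low pot beside it.
- tall_pot1_mid (a point): Empty tall clay pot in the rear of the crate, 100 in diameter at the rim, 130 high; bystander. Point at its centre, half-way up.
- tall_pot2_mid (a point): A second such tall pot beside it.
- trowel_mid (a point): Hand trowel with a wooden handle lying on the bench, 290 long, 28 high; bystander. Point on its axis near the middle.
- pet_bottle_mid (a point): Empty clear bottle standing on the bench, 72 in diameter, 210 high; bystander. Point at its centre.
- label_box_mid (a point): Small open carton with plant labels, 110 x 75 x 50 (labels to 80); bystander. Point at its centre.
- seed_jar_mid (a point): Small glass jar, 64 in diameter, 85 high; bystander. Point at its centre.

How it is judged:
By the outcome, as a careful person would: the job done as asked, in the order asked, and still so for the second after the job is handed in, while the arm keeps its last pose, push and grip.
It also fails if it takes over 61 s, if anything falls off the work surface, if the arm or the gripper's body presses on something with over 40 N, if the wrist force passes 120 N, or if a joint passes its speed limit or range.

## Robot

A 7-joint arm with a two-finger parallel gripper is mounted at the origin on the work surface. World frame = base frame: x ahead of the robot, y to its left, z up, the work surface at z = 0. Lengths are in mm, angles in rad, forces in N, time in s.
With the tool pointing down it reaches from about 400 to 875 mm from the base axis. Payload 4.4 kg.
Tool frame: the origin (TCP) lies on the centre line of the jaws, within the pads' length; the fingertips stand ctrl.nose_length ahead of it and the grasp point (between the pads) lies 6 mm ahead of it (ctrl.nose_length is the distance from the TCP to the fingertips, in mm); z points along the fingers, y is the direction in which the jaws open and shut (so a half turn about z gives the same grasp; the last joint's range is limited). The gripper opens to 85 mm and grips with 20 to 120 N. Pads are 22 mm wide; open, the fingers measure 114 mm over their backs; the gripper's body (76 mm by 85 mm) begins 54 mm behind the grasp point. The pads swing forward as they close: fully open they stand 13 mm farther back than shut.
Start: joints at [1.258, 0.628, 0.038, 1.517, -0.027, 0.996, -0.02], TCP at [158.823, -630.312, 256.313] pointing down, gripper open.
Joint ranges: [-3.06, 3.06], [-0.37, 2.12], [-1.25, 1.32], [0.18, 2.47], [-1.1, 4.24], [0.23, 1.98], [-2.94, 2.94]. Speed limits (rad/s): [2.57, 2.57, 3.14, 3.14, 3.14, 3.14, 3.14].

## Interface

Orientations are given as [roll, pitch, yaw] about the fixed x, y, z axes, in that order (R = Rz(yaw) Ry(pitch) Rx(roll)).
In Python, from cell import ctrl, vision gives the robot as it stands. The module is installed in compiled form; this text tells all that it offers.
- The arm moves only by the shell command python3 -m inch 'ROWS'. ROWS is a JSON object of lists of equal length, an entry for each row: "travel": the shift along the tool's x, y, z in cm, a list of three; "twist": the turn about the tool's z in degrees; "fingers": the finger opening in cm, from 0 to 8.54. A call has exactly 10 rows; each row is the pose to reach, as a shift and turn from the pose commanded when the call began, along the tool's axes at that moment; what a row does not reach only later rows make up. A row lasts 1/12 s, in which the tool goes at most 41.7 mm and 7.16 degrees, less where a joint would pass 70% of its speed; a pose out of reach is approached as far as the arm can. A call with a gripper value outside its range is refused whole. The fingers move at their own pace and stop on an object; the grip force is fixed at half the most. Time passes only in rows, so rows that repeat a pose let the fingers close, or fill a call up. It gives the time, the measured TCP pose, the force and the opening at its end, in the units of the state.
- ctrl.read_state(): the state, without advancing time (a new reading comes with each control period).
- vision.get_image(name): name is "side" or "top"; returns a dict with "frame" (400x640x3 uint8, red, green, blue), "fx", "fy", "cx", "cy" (pixels), "k1" (the pictures are not rectified: a ray, as slopes to the right and down, at radius r is drawn at 1 + k1 r^2 times it, then the intrinsics apply), "position" and "orientation" of the camera in the world. Camera axes: x right, y down, z forward; pixel columns grow to the right and rows downward; lengths in mm; the calibration is good to about 2 mm. A picture is of the moment at which its call begins. There is no depth.
- ctrl.finish_job(): hands the job in, once; it reports no verdict.
The state is a dict: "clock": time; "qpos": joint angles; "qd": joint speeds; "tau": joint torques, N m; "eef_pos": TCP position; "tool_rot": TCP orientation; "force": force on the tool from outside, world axes, zero at the start; "torque": the same for the moment, N m; "width": finger opening in mm.
Only numpy, scipy, OpenCV 4.12 (cv2) and the standard library are available. Lean on these libraries where they do the work, as an engineer would, in place of code of your own. Each camera call takes 0.05 s, during which the arm holds its last target.

## Working session

There is one attempt and no reset: what is moved stays moved. The work goes in short steps, Python scripts to look and compute and a shell command to move; the robot and the scene stay as the last step left them, time stands still between calls to the robot, and variables do not carry over. Pictures are saved under pics/ and viewed, and the job is handed in when it is done.

```bash
mkdir -p pics; ls; cat > h.py <<'E'
import numpy as np,cv2,json
from cell import ctrl,vision
from scipy.spatial.transform import Rotation as R
def snap(n,f):
    d=vision.get_image(n); cv2.imwrite(f'pics/{f}.png',d['frame'][:,:,::-1])
    c={k:(np.array(v).tolist()) for k,v in d.items() if k!='frame'}; json.dump(c,open(f'pics/{f}.json','w')); return c
E
python3 - <<'E'
from h import *
print(snap('side','s0'));print(snap('top','t0'));print(ctrl.read_state(),ctrl.nose_length)
E
```

```text
pics
{'fx': 450.7851860376697, 'fy': 450.7851860376697, 'cx': 320.06708156867927, 'cy': 190.853284254416, 'k1': -0.006607119365952737, 'position': [379.1765058267851, 981.2797229324411, 1364.621145805208], 'orientation': [-2.430366661833465, 0.01319032220381966, -2.9641951050903583]}
{'fx': 492.1670009807788, 'fy': 492.1670009807788, 'cx': 317.2274638604291, 'cy': 197.71908366815595, 'k1': -0.12296623605391999, 'position': [272.85523013774156, -67.33952460588655, 1508.295100572191], 'orientation': [-2.9408880910483735, 0.007156661579940327, -1.574305080393491]}
{'clock': 0.1, 'qpos': array([ 1.25820237,  0.62922254,  0.03846037,  1.51822832, -0.02701001,
        0.99628336, -0.02002839]), 'qd': array([-0.00140888, -0.0024936 , -0.00196409, -0.00334827,  0.00042054,
        0.00051264, -0.00213559]), 'tau': array([ 3.87175212e-03, -5.64525568e+01,  1.23059101e+00, -1.93970311e+01,
        1.13092331e-02,  5.39402885e-03, -1.98862682e-05]), 'eef_pos': array([ 158.69857699, -629.82537572,  255.51412584]), 'tool_rot': array([-3.13996941e+00,  1.43500237e-05,  2.46748409e-01]), 'force': array([ 0.11027417, -0.16682962,  0.10694031]), 'torque': array([-0.02884443,  0.0174686 ,  0.03355983]), 'width': 85.70819195071124} 25.0
```

View pics/s0.png

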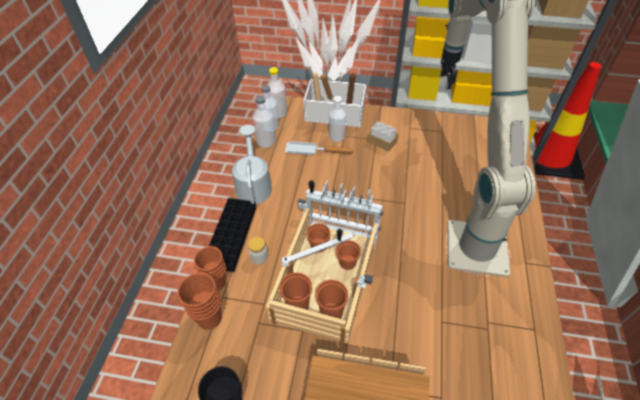

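View pics/t0.png

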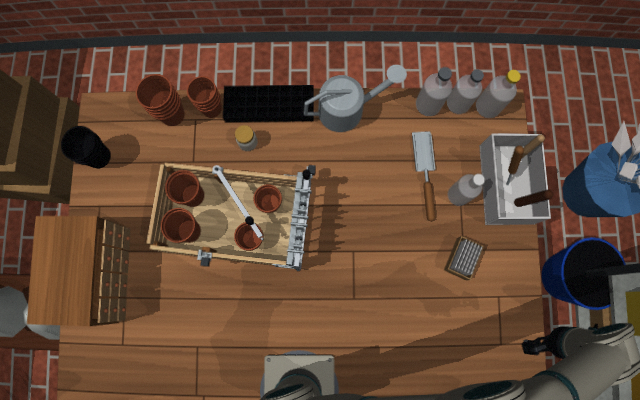

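```bash
python3 - <<'E'
import cv2
i=cv2.imread('pics/t0.png')[155:280,140:325];cv2.imwrite('pics/t0c.png',cv2.resize(i,None,fx=4.3,fy=4.3,interpolation=cv2.INTER_CUBIC))
i=cv2.imread('pics/s0.png')[175:345,255:395];cv2.imwrite('pics/s0c.png',cv2.resize(i,None,fx=3.5,fy=3.5,interpolation=cv2.INTER_CUBIC))
E
```

```text
(no output)
```

View pics/t0c.png

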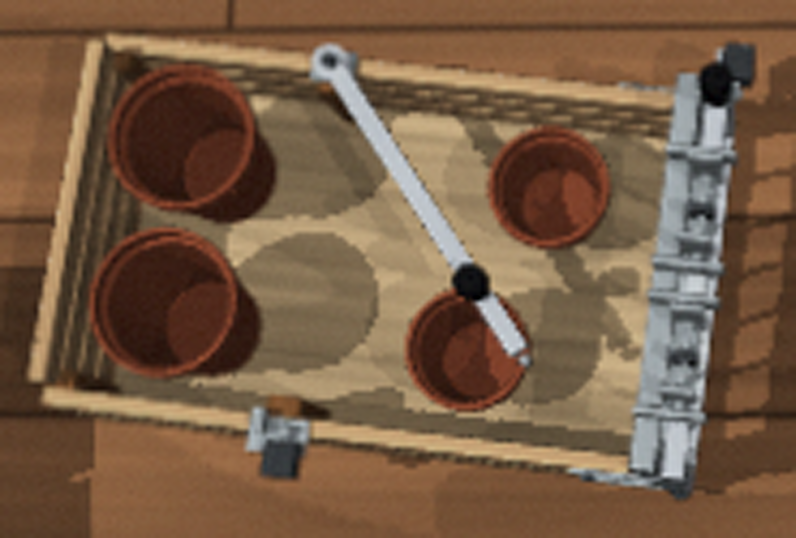

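View pics/s0c.png

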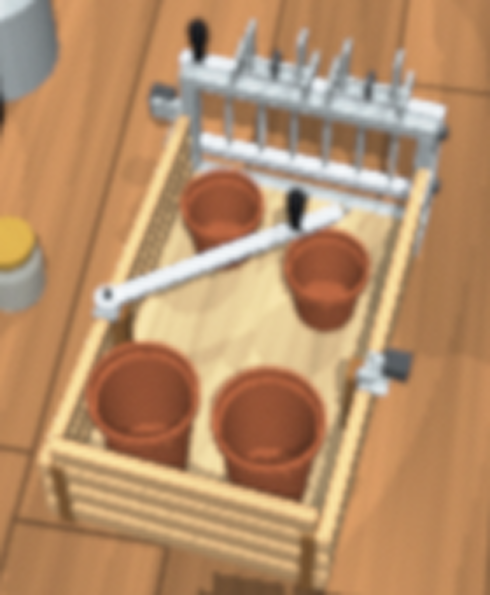

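```bash
cat >> h.py <<'E'
def proj(c,P):
    P=np.atleast_2d(P);r=R.from_euler('xyz',c['orientation']).as_matrix()
    q=(P-np.array(c['position']))@r; s=q[:,:2]/q[:,2:]; s=s*(1+c['k1']*(s**2).sum(1,keepdims=True))
    return s*[c['fx'],c['fy']]+[c['cx'],c['cy']]
def load(f): return json.load(open(f'pics/{f}.json'))
def c2w(p,x,y,z): c,s=np.cos(p[2]),np.sin(p[2]); return [p[0]+c*x-s*y,p[1]+s*x+c*y,z]
def keep(p,th,r,z): # tip toward -x when shut, ccw
    a=np.pi+th; return c2w(p,122+r*np.cos(a),45+r*np.sin(a),z)
def gate(p,th,r,z,off=0):
    return c2w(p,-133+r*np.cos(th)-off*np.sin(-th)*-1*-1,-222-r*np.sin(th),z)
E
cat > fit.py <<'E'
from h import *
from scipy.optimize import least_squares
T,S=load('t0'),load('s0')
t=lambda a,b:(140+a/4.3-.38,155+b/4.3-.38)
s=lambda a,b:(255+a/3.5-.36,175+b/3.5-.36)
obs=[('T','pivot',t(331,60),(122,45,128)),('T','gk',t(716,79),(117,-222,214)),('T','kk',t(470,279),'k'),
('T','fb',t(90,40),(130,210,109)),('T','nb',t(32,380),(-130,210,109)),
('S','gk',s(198,24),(117,-222,214)),('S','kk',s(297,193),'k'),('S','pivot',s(107,297),(122,45,128)),
('S','fb',s(48,450),(130,210,109)),('S','nb',s(325,530),(-130,210,109))]
def res(v):
    o=[]
    for c,n,px,P in obs:
        w=keep(v,v[3],190,175) if P=='k' else c2w(v,*P)
        o.append(proj(T if c=='T' else S,w)[0]-px)
    return np.array(o).ravel()
r=least_squares(res,[520,0,0,.6],loss='soft_l1')
print(r.x)
for (c,n,px,P),e in zip(obs,r.fun.reshape(-1,2) if 0 else res(r.x).reshape(-1,2)): print(c,n,np.round(e,2))
p=r.x
for n,d in(('h',75),('f',170),('gk',250),('hinge',0)): print(n,np.round(c2w(p,-133+d,-222,215),1))
print('kk',keep(p,p[3],190,160),keep(p,0,190,160),'piv',c2w(p,122,45,120))
for n,d in(('h1',49.5),('h2',100.5),('f1',144.5),('f2',195.5)):
  print(n,[np.round((proj(S,c2w(p,-133+d,-222+o,230))[0]-[255,175])*3.5) for o in(-11,11)],[np.round((proj(T,c2w(p,-133+d,-222+o,230))[0]-[140,155])*4.3) for o in(-11,11)])
E
python3 fit.py
```

```text
[ 5.15612927e+02  2.05570936e+02 -1.20463528e-01  7.13037897e-01]
T pivot [-0.23 -0.06]
T gk [-0.09 -0.1 ]
T kk [-0.06 -0.21]
T fb [ 3.85 -2.26]
T nb [1.81 4.88]
S gk [0.43 0.02]
S kk [-0.2   0.22]
S pivot [ 0.32 -1.06]
S fb [-3.49  2.73]
S nb [0.73 3.62]
h [431.4  -7.9 215. ]
f [525.7 -19.3 215. ]
gk [605.1 -28.9 215. ]
hinge [356.9   1.2 215. ]
kk [np.float64(484.530482151547), np.float64(129.4691096466778), 160] [np.float64(453.5134778908133), np.float64(258.41654535828474), 160] piv [np.float64(642.1365553457056), np.float64(235.58379144103426), 120]
h1 [array([402.,  48.]), array([397.,  64.])] [array([691., 392.]), array([655., 387.])]
h2 [array([350.,  36.]), array([344.,  53.])] [array([701., 309.]), array([666., 305.])]
f1 [array([305.,  27.]), array([299.,  43.])] [array([710., 238.]), array([675., 234.])]
f2 [array([255.,  15.]), array([248.,  32.])] [array([720., 157.]), array([685., 153.])]
```

```bash
sed -i "s/^('T','fb'.*$//; s/^('S','fb'.*$/]/" fit.py; python3 fit.py; cat > ov.py <<'E'
from h import *
import sys
p=[float(a) for a in sys.argv[2:5]]
def ov(f,x0,y0,x1,y1,k):
    c=load(f);i=cv2.resize(cv2.imread(f'pics/{f}.png')[y0:y1,x0:x1],None,fx=k,fy=k,interpolation=cv2.INTER_CUBIC)
    def pt(P,col): 
        u=(proj(c,P)[0]-[x0,y0]+.5)*k; cv2.circle(i,tuple(int(v) for v in u),2,col,-1)
    for d in(49.5,100.5,144.5,195.5):
        for o in(-11,11): pt(c2w(p,-133+d,-222+o,230),(0,0,255))
    for d in (39,111,134,206): pt(c2w(p,-133+d,-222,192),(0,255,0))
    pt(c2w(p,117,-222,214),(255,255,0));pt(c2w(p,122,45,128),(255,255,0))
    cv2.imwrite(f'pics/{sys.argv[1]}{f}.png',i)
ov('t0',270,155,325,280,4.8) if 0 else ov('t0',280,160,325,275,5.2)
ov('s0',295,175,390,235,8)
E

```

```text
[ 5.15366131e+02  2.05436420e+02 -1.17531791e-01  7.12158637e-01]
T pivot [-0.32  0.05]
T gk [-0.14 -0.25]
T kk [-0.03 -0.17]
S gk [0.3  0.03]
S kk [-0.16  0.2 ]
S pivot [ 0.4  -0.98]
h [431.7  -8.2 215. ]
f [526.1 -19.4 215. ]
gk [605.5 -28.8 215. ]
hinge [357.3   0.6 215. ]
kk [np.float64(484.41328264098223), np.float64(129.382138722784), 160] [np.float64(453.1120197583231), np.float64(258.0997429436245), 160] piv [np.float64(641.8012261237177), np.float64(235.82007954406842), 120]
h1 [array([402.,  47.]), array([396.,  64.])] [array([692., 391.]), array([656., 387.])]
h2 [array([349.,  36.]), array([344.,  53.])] [array([702., 308.]), array([666., 304.])]
f1 [array([305.,  26.]), array([299.,  43.])] [array([710., 237.]), array([675., 233.])]
f2 [array([254.,  15.]), array([248.,  32.])] [array([720., 157.]), array([685., 153.])]
```

```bash
python3 ov.py o 515.4 205.4 -0.1175
```

```text
(no output)
```

View pics/ot0.png

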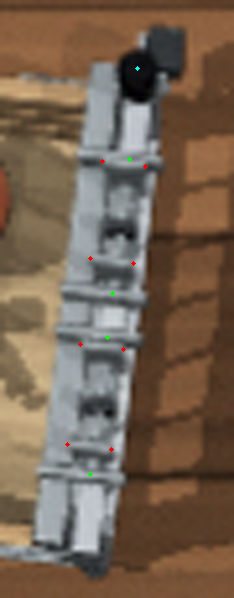

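View pics/os0.png

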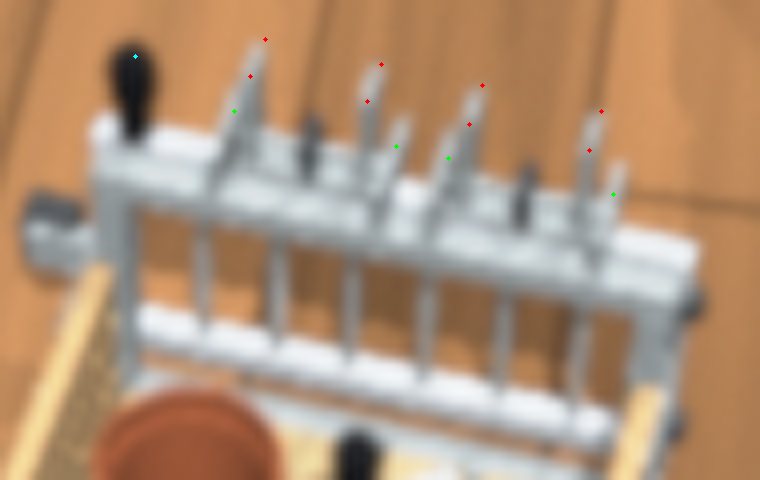

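```bash
cat >> h.py <<'E'
def to(x,y,z,yaw=None):
    s=ctrl.read_state(); M=R.from_euler('xyz',s['tool_rot']).as_matrix()
    d=M.T@(np.array([x,y,z])-s['eef_pos'])/10
    tw=0 if yaw is None else -np.degrees((yaw-s['tool_rot'][2]+np.pi)%(2*np.pi)-np.pi)
    return np.round(d,2),round(tw,1)
def st():
    s=ctrl.read_state(); print('t%.2f'%s['clock'],'q',np.round(s['qpos'],2),'pos',np.round(s['eef_pos'],1),'rot',np.round(s['tool_rot'],3),'F',np.round(s['force'],1),'w%.1f'%s['width'])
E
python3 -c "
from h import *
print(to(380,-350,345),to(484.4,129.4,345),to(484.4,129.4,240))"
```

```text
(array([ 28.29, -21.74,  -8.91]), 0) (array([ 50.13, -65.68,  -8.84]), 0) (array([ 50.13, -65.67,   1.66]), 0)
```

```bash
python3 -m inch '{"travel":[[2,-1,-3],[5,-3,-6],[8,-6,-8.9],[11,-8.5,-8.9],[14,-11,-8.9],[17,-13,-8.9],[20,-15.5,-8.9],[23,-18,-8.9],[26,-20,-8.9],[28.3,-21.7,-8.9]],"twist":[0,0,0,0,0,0,0,0,0,0],"fingers":[7,7,7,7,7,7,7,7,7,7]}'; python3 -c "
from h import *
st();print(to(484.4,129.4,300))"
```

```text
clock: 0.93
eef_pos: [382.1, -347.7, 345.3]
tool_rot: [-3.141, -0.001, 0.25]
force: [0.4, -0.0, 0.2]
width: 70.0
t0.93 q [ 0.7   0.34 -0.03  1.76  0.01  1.04 -0.65] pos [ 382.1 -347.7  345.3] rot [-3.141e+00 -1.000e-03  2.500e-01] F [ 0.4 -0.   0.2] w70.0
(array([ 21.69, -43.7 ,   4.58]), 0)
```

```bash
python3 -m inch '{"travel":[[1.5,-3,0],[3.5,-7,0],[5.5,-11,0],[7.5,-15,0],[9.5,-19,0],[11.5,-23,0],[13.5,-27,0],[15.5,-31,0],[17.5,-35,0],[19.5,-39,0]],"twist":[0,0,0,0,0,0,0,0,0,0],"fingers":[7,7,7,7,7,7,7,7,7,7]}'; python3 -c "
from h import *
st();print(to(484.4,129.4,220),to(484.4,129.4,171))"
```

```text
clock: 1.77
eef_pos: [467.9, 50.1, 345.3]
tool_rot: [3.141, 0.0, 0.247]
force: [0.9, -0.1, 0.6]
width: 70.2
t1.77 q [ 0.01  0.27 -0.23  1.87  0.07  1.01 -1.57] pos [467.9  50.1 345.3] rot [3.141 0.    0.247] F [ 0.9 -0.1  0.6] w70.2
(array([ 3.54, -7.29, 12.52]), 0) (array([ 3.54, -7.29, 17.42]), 0)
```

```bash
python3 -m inch '{"travel":[[1,-2,0],[2.2,-4.7,0],[2.2,-4.7,2],[2.2,-4.7,4],[2.2,-4.7,6],[2.2,-4.7,8],[2.2,-4.7,10],[2.2,-4.7,10],[2.2,-4.7,10],[2.2,-4.7,10]],"twist":[0,0,0,0,0,0,0,0,0,0],"fingers":[7,7,7,7,7,7,7,7,7,7]}'; python3 -c "
from h import *
st();print(to(484.4,129.4,171));snap('top','t1');snap('side','s1')
i=cv2.imread('pics/s1.png')[175:345,255:395];cv2.imwrite('pics/s1c.png',cv2.resize(i,None,fx=3.5,fy=3.5,interpolation=cv2.INTER_CUBIC))"
```

```text
clock: 2.6
eef_pos: [478.6, 99.3, 246.1]
tool_rot: [-3.142, -0.001, 0.247]
force: [-0.4, -0.2, 0.2]
width: 70.0
t2.60 q [-0.1   0.42 -0.23  1.96  0.13  0.77 -1.73] pos [478.6  99.3 246.1] rot [-3.142e+00 -1.000e-03  2.470e-01] F [-0.4 -0.2  0.2] w70.0
(array([ 1.29, -2.77,  7.51]), 0)
```

View pics/s1c.png

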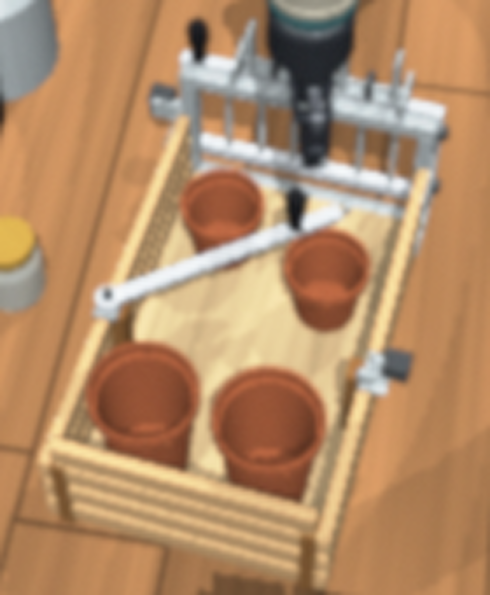

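```bash
python3 -m inch '{"travel":[[0.6,-1.4,0],[1.3,-2.8,0],[1.3,-2.8,0.5],[1.3,-2.8,2],[1.3,-2.8,3.5],[1.3,-2.8,5],[1.3,-2.8,6.5],[1.3,-2.8,7.3],[1.3,-2.8,7.3],[1.3,-2.8,7.3]],"twist":[0,0,0,0,0,0,0,0,0,0],"fingers":[7,7,7,7,7,7,7,7,7,7]}'; python3 -c "
from h import *
st();print(to(484.4,129.4,171));snap('top','t2');snap('side','s2')
i=cv2.imread('pics/s2.png')[175:345,255:395];j=cv2.imread('pics/t2.png')[155:280,140:325]
cv2.imwrite('pics/s2c.png',np.hstack([cv2.resize(i,(400,486)),cv2.resize(j,(400,486))]))"
```

```text
clock: 3.53
eef_pos: [483.9, 129.2, 172.5]
tool_rot: [3.141, 0.0, 0.247]
force: [-0.1, 0.6, 0.4]
width: 70.2
t3.53 q [-0.18  0.55 -0.2   2.01  0.18  0.6  -1.82] pos [483.9 129.2 172.5] rot [3.141 0.    0.247] F [-0.1  0.6  0.4] w70.2
(array([ 0.06, -0.01,  0.15]), 0)
```

View pics/s2c.png

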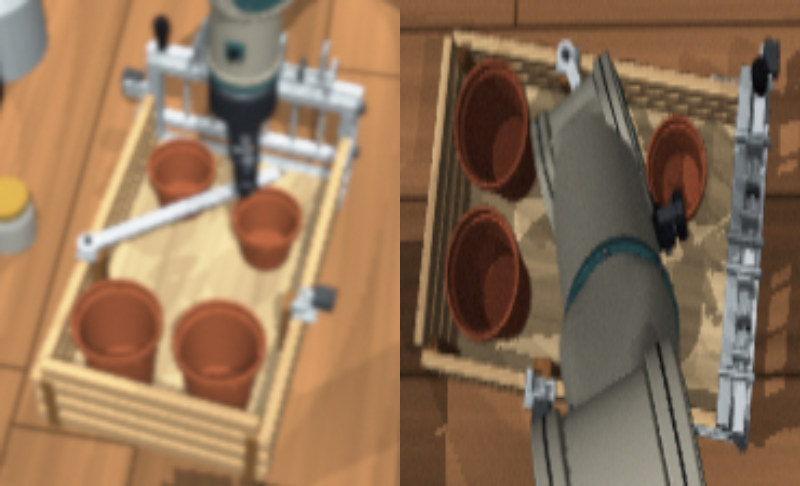

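```bash
python3 -m inch '{"travel":[[0,0,0],[0,0,0],[0,0,0],[0,0,0],[0,0,0],[0,0,0],[0,0,0],[0,0,0],[0,0,0],[0,0,0]],"twist":[0,0,0,0,0,0,0,0,0,0],"fingers":[5,3.5,1.5,1.2,1.2,1.2,1.2,1.2,1.2,1.2]}'; python3 -c "
from h import *
st()
p=[515.4,205.4,-.1175]
for th in (.712,.6,.5,.4,.3,.2,.1,.06,0,-.03): print(th,to(*keep(p,th,190,172.5))[0])"
```

```text
clock: 4.47
eef_pos: [484.0, 129.5, 172.8]
tool_rot: [3.141, -0.001, 0.247]
force: [-0.9, -1.8, 6.3]
width: 19.8
t4.47 q [-0.18  0.55 -0.2   2.01  0.18  0.6  -1.82] pos [484.  129.5 172.8] rot [ 3.141e+00 -1.000e-03  2.470e-01] F [-0.9 -1.8  6.3] w19.8
0.712 [0.04 0.02 0.03]
0.6 [-0.58 -2.01  0.03]
0.5 [-0.93 -3.88  0.03]
0.4 [-1.09 -5.77  0.03]
0.3 [-1.06 -7.67  0.03]
0.2 [-0.85 -9.56  0.03]
0.1 [ -0.44 -11.41   0.03]
0.06 [ -0.23 -12.14   0.03]
0 [  0.14 -13.22   0.03]
-0.03 [  0.36 -13.75   0.03]
```

```bash
python3 -m inch '{"travel":[[-0.2,-0.6,0],[-0.4,-1.3,0],[-0.6,-2,0],[-0.8,-3,0],[-0.95,-4,0],[-1.05,-5,0],[-1.1,-6,0],[-1.1,-7,0],[-1.05,-7.7,0],[-1.05,-7.7,0]],"twist":[0,0,0,0,0,0,0,0,0,0],"fingers":[1.2,1.2,1.2,1.2,1.2,1.2,1.2,1.2,1.2,1.2]}'; python3 -c "
from h import *
st()
p=[515.4,205.4,-.1175]
for th in (.3,.2,.1,.06,0,-.03): print(th,to(*keep(p,th,190,172.5))[0])"
```

```text
clock: 5.3
eef_pos: [451.4, 201.7, 172.5]
tool_rot: [3.141, 0.006, 0.248]
force: [-8.4, -1.0, 11.6]
width: 19.8
t5.30 q [-0.35  0.54 -0.19  2.02  0.17  0.6  -1.97] pos [451.4 201.7 172.5] rot [3.141 0.006 0.248] F [-8.4 -1.  11.6] w19.8
0.3 [ 0.34  0.13 -0.  ]
0.2 [ 0.56 -1.76 -0.  ]
0.1 [ 0.97 -3.61 -0.01]
0.06 [ 1.18 -4.34 -0.01]
0 [ 1.55 -5.42 -0.01]
-0.03 [ 1.77 -5.95 -0.02]
```

```bash
python3 -m inch '{"travel":[[-0.1,-0.6,0],[-0.1,-1.2,0],[0,-1.9,0],[0.1,-2.6,0],[0.3,-3.3,0],[0.5,-4,0],[0.7,-4.7,0],[0.9,-5.4,0],[1.0,-6,0],[1.0,-6,0]],"twist":[0,0,0,0,0,0,0,0,0,0],"fingers":[1.2,1.2,1.2,1.2,1.2,1.2,1.2,1.2,1.2,1.2]}'; python3 -c "
from h import *
st()
p=[515.4,205.4,-.1175]
for th in (.1,0,-.03): print(th,to(*keep(p,th,190,172.5))[0])"
```

```text
clock: 6.13
eef_pos: [449.6, 259.3, 172.5]
tool_rot: [3.137, 0.003, 0.243]
force: [-2.5, -6.2, 8.7]
width: 19.9
t6.13 q [-0.46  0.57 -0.18  1.96  0.17  0.63 -2.07] pos [449.6 259.3 172.5] rot [3.137e+00 3.000e-03 2.430e-01] F [-2.5 -6.2  8.7] w19.9
0.1 [-0.26  2.01  0.01]
0 [ 0.32  0.2  -0.  ]
-0.03 [ 0.53 -0.33 -0.01]
```

```bash
python3 -m inch '{"travel":[[0.1,-0.3,0],[0.1,-0.6,0],[0.1,-0.8,0],[0.1,-0.8,0],[0.1,-0.8,0],[0.1,-0.8,0],[0,-0.4,0],[0,-0.1,0],[0,-0.1,0],[0,-0.1,0]],"twist":[0,0,0,0,0,0,0,0,0,0],"fingers":[1.2,1.2,1.2,1.2,1.2,1.2,1.2,1.2,1.2,1.2]}'; python3 -c "
from h import *
st();snap('top','t3');snap('side','s3')
i=cv2.imread('pics/s3.png')[175:345,255:395];j=cv2.imread('pics/t3.png')[155:280,140:325]
cv2.imwrite('pics/s3c.png',np.hstack([cv2.resize(i,(400,486)),cv2.resize(j,(400,486))]))"
```

```text
clock: 6.97
eef_pos: [449.5, 259.3, 172.5]
tool_rot: [3.137, 0.003, 0.242]
force: [-1.9, -8.5, 8.3]
width: 19.9
t6.97 q [-0.46  0.57 -0.18  1.96  0.17  0.63 -2.07] pos [449.5 259.3 172.5] rot [3.137e+00 3.000e-03 2.420e-01] F [-1.9 -8.5  8.3] w19.9
```

View pics/s3c.png

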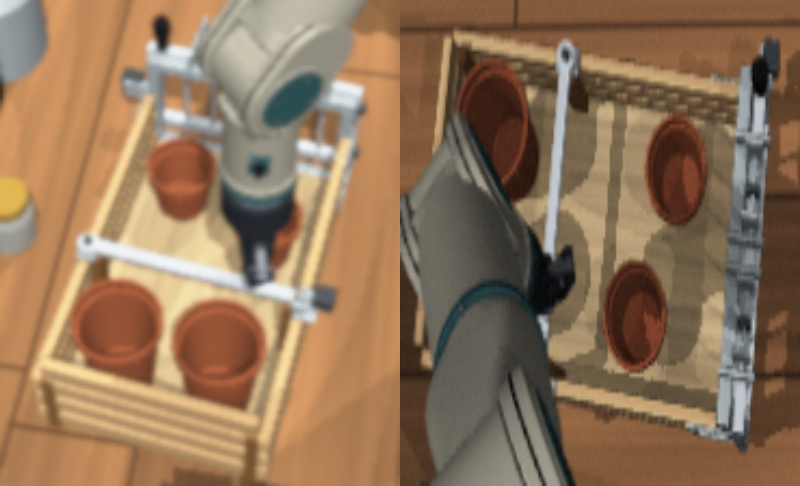

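```bash
python3 -m inch '{"travel":[[0,0,0],[0,0,0],[0,0,0],[0,0,0],[0,0,-1.5],[0,0,-4],[0,0,-7],[0,0,-10],[0,0,-13],[0,0,-13]],"twist":[0,0,0,0,0,0,0,0,0,0],"fingers":[3.6,3.6,3.6,3.6,3.6,3.6,3.6,3.6,3.6,3.6]}'; python3 -c "
from h import *
st();print(to(431.7,-8.2,300,1.453))"
```

```text
clock: 7.9
eef_pos: [452.0, 265.6, 307.9]
tool_rot: [-3.138, -0.01, 0.247]
force: [1.3, 0.6, 0.2]
width: 36.1
t7.90 q [-0.43  0.39 -0.22  1.8   0.1   0.95 -2.01] pos [452.  265.6 307.9] rot [-3.138 -0.01   0.247] F [1.3 0.6 0.2] w36.1
(array([-8.68, 26.05,  0.6 ]), np.float64(-69.1))
```

```bash
python3 -m inch '{"travel":[[-0.6,2,-0.5],[-1.5,4.5,-0.5],[-2.4,7.5,-0.5],[-3.3,10.5,-0.5],[-4.2,13.5,-0.5],[-5.2,16.5,-0.5],[-6.2,19.5,-0.5],[-7.2,22,-0.5],[-8,24,-0.5],[-8.5,25.5,-0.5]],"twist":[-6,-12,-18,-24,-30,-36,-42,-48,-54,-60],"fingers":[7.6,7.6,7.6,7.6,7.6,7.6,7.6,7.6,7.6,7.6]}'; python3 -c "
from h import *
st();snap('top','t4');snap('side','s4');print(to(431.7,-8.2,300,1.453))
i=cv2.imread('pics/s4.png')[175:345,255:395];j=cv2.imread('pics/t4.png')[155:280,140:325]
cv2.imwrite('pics/s4c.png',np.hstack([cv2.resize(i,(400,486)),cv2.resize(j,(400,486))]))"
```

```text
clock: 8.73
eef_pos: [428.7, -7.0, 306.9]
tool_rot: [-3.141, 0.001, 1.297]
force: [-1.1, 0.3, -0.1]
width: 75.9
t8.73 q [ 0.26  0.26 -0.39  2.02  0.13  0.88 -0.47] pos [428.7  -7.  306.9] rot [-3.141e+00  1.000e-03  1.297e+00] F [-1.1  0.3 -0.1] w75.9
(array([0.01, 0.28, 0.69]), np.float64(-9.3))
```

View pics/s4c.png

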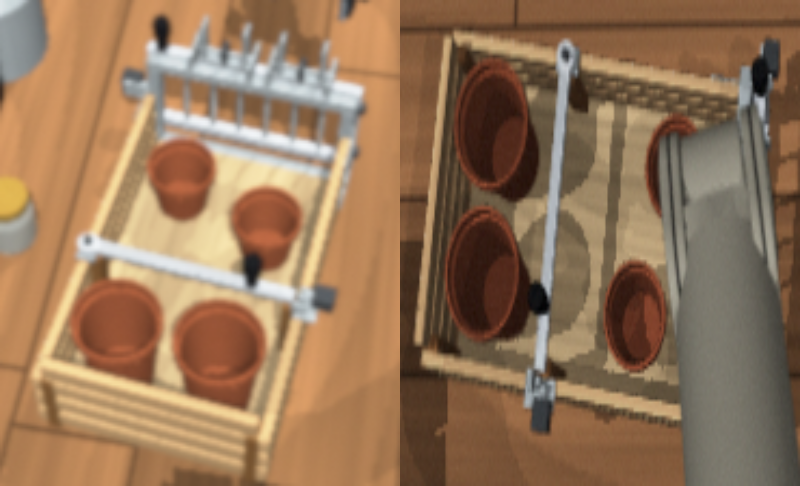

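```bash
cat >> fit.py <<'E'
print('--refit')
obs+=[('T','k0',(140+138*185/400-.3,155+296*125/486-.3),(-68,45,175)),('S','k0',(255+251*.35-.3,175+259*170/486-.3),(-68,45,175))]
r=least_squares(res,p); p=r.x; print(p,np.round(res(p),2))
for n,d in(('h',75),('f',170),('gk',250),('hinge',0)): print(n,np.round(c2w(p,-133+d,-222,215),1))
E
python3 fit.py | sed -n '/refit/,$p'
```

```text
--refit
[ 5.15564210e+02  2.04717475e+02 -1.15156616e-01  7.07645004e-01] [-0.17  0.01  0.04 -0.52  0.   -0.13  0.11 -0.11 -0.12  0.19  0.39 -1.1
 -1.   -0.17  0.67 -0.26]
h [432.4  -9.1 215. ]
f [526.8 -20.1 215. ]
gk [606.3 -29.3 215. ]
hinge [357.9  -0.5 215. ]
```

```bash
python3 -m inch '{"travel":[[0,0.3,1],[0,0.3,2],[0,0.3,3],[0,0.3,4],[0,0.3,4],[0,0.3,4],[0,0.3,4],[0,0.3,4],[0,0.3,4],[0,0.3,4]],"twist":[-5,-9.2,-9.2,-9.2,-9.2,-9.2,-9.2,-9.2,-9.2,-9.2],"fingers":[7.6,7.6,7.6,7.6,7.6,7.6,7.6,7.6,7.6,7.6]}'; python3 -c "
from h import *
st();print(to(431.9,-8.6,223,1.454))"
```

```text
clock: 9.67
eef_pos: [432.6, -5.6, 267.8]
tool_rot: [3.141, -0.0, 1.454]
force: [0.2, 0.5, 0.2]
width: 76.0
t9.67 q [ 0.26  0.33 -0.41  2.07  0.18  0.78 -0.37] pos [432.6  -5.6 267.8] rot [ 3.141 -0.     1.454] F [0.2 0.5 0.2] w76.0
(array([-0.31, -0.04,  4.48]), np.float64(0.0))
```

```bash
python3 -m inch '{"travel":[[-0.3,0,0],[-0.3,0,1],[-0.3,0,2],[-0.3,0,3],[-0.3,0,3.8],[-0.3,0,4.4],[-0.3,0,4.4],[-0.3,0,4.4],[-0.3,0,4.4],[-0.3,0,4.4]],"twist":[0,0,0,0,0,0,0,0,0,0],"fingers":[7.6,7.6,7.6,7.6,7.6,7.6,7.6,7.6,7.6,7.6]}'; python3 -c "
from h import *
st();snap('side','s5');print(to(431.9,-8.6,223,1.454))
i=cv2.imread('pics/s5.png')[165:235,295:390]
cv2.imwrite('pics/s5c.png',cv2.resize(i,None,fx=8,fy=8,interpolation=cv2.INTER_CUBIC))"
```

```text
clock: 10.5
eef_pos: [432.4, -8.6, 223.8]
tool_rot: [3.141, -0.0, 1.455]
force: [0.1, -0.2, -0.3]
width: 76.0
t10.50 q [ 0.24  0.39 -0.38  2.12  0.23  0.66 -0.42] pos [432.4  -8.6 223.8] rot [ 3.141 -0.     1.455] F [ 0.1 -0.2 -0.3] w76.0
(array([-0.  , -0.04,  0.07]), np.float64(0.0))
```

View pics/s5c.png

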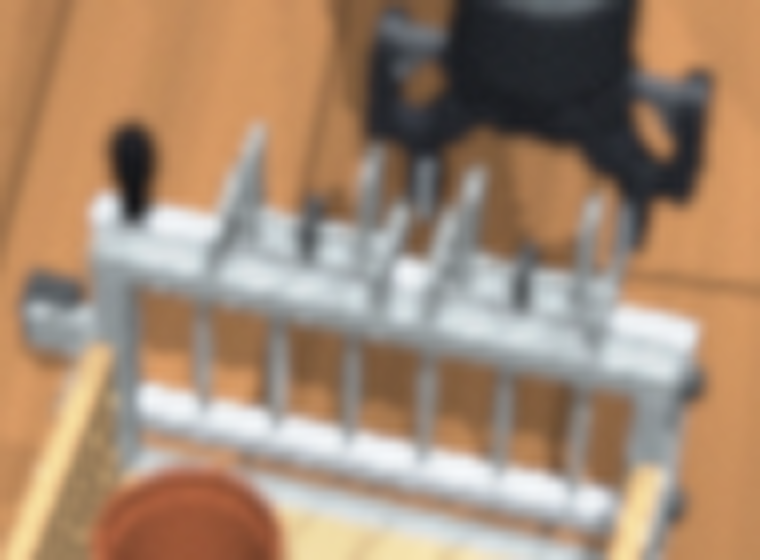

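```bash
python3 -m inch '{"travel":[[0,0,0],[0,0,0],[0,0,0],[0,0,0],[0,0,0],[0,0,0],[0,0,0],[0,0,0],[0,0,0],[0,0,0]],"twist":[0,0,0,0,0,0,0,0,0,0],"fingers":[6.2,5.5,5,4.5,4,3.5,3.0,2.9,2.9,2.9]}'; python3 -c "
from h import *
st();snap('side','s6')
i=cv2.imread('pics/s6.png')[165:235,295:390]
cv2.imwrite('pics/s6c.png',cv2.resize(i,None,fx=8,fy=8,interpolation=cv2.INTER_CUBIC))"
```

```text
clock: 11.38
eef_pos: [431.3, -8.6, 223.0]
tool_rot: [-3.14, 0.0, 1.455]
force: [-1.7, 0.6, 0.4]
width: 29.3
t11.38 q [ 0.24  0.39 -0.38  2.13  0.23  0.66 -0.42] pos [431.3  -8.6 223. ] rot [-3.14   0.     1.455] F [-1.7  0.6  0.4] w29.3
```

View pics/s6c.png

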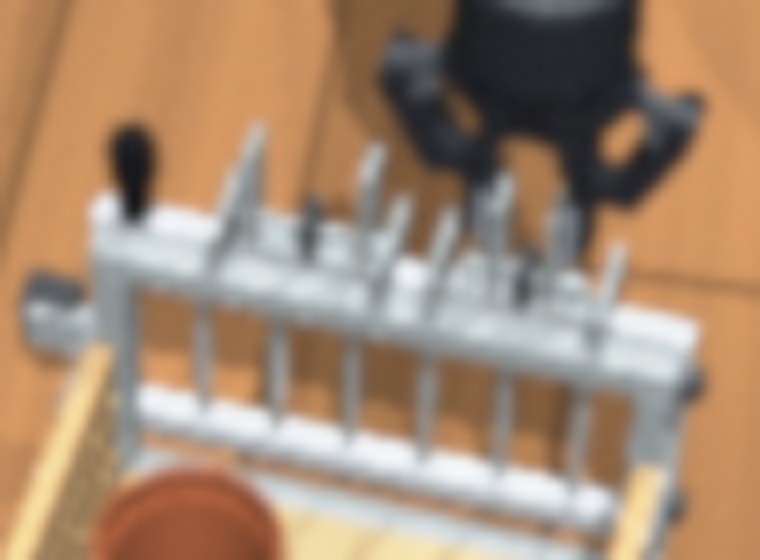

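```bash
python3 -m inch '{"travel":[[0,0,0],[0,0,0],[0,0,0],[0,0,0],[0,0,0],[0,0,-1.5],[0,0,-3.5],[0,0,-5],[0,0,-5],[0,0,-5]],"twist":[0,0,0,0,0,0,0,0,0,0],"fingers":[7.6,7.6,7.6,7.6,7.6,7.6,7.6,7.6,7.6,7.6]}'; python3 -c "
from h import *
st();snap('side','s7')
i=cv2.imread('pics/s7.png')[165:235,295:390]
cv2.imwrite('pics/s7c.png',cv2.resize(i,None,fx=8,fy=8,interpolation=cv2.INTER_CUBIC));print(to(526.3,-19.7,272,1.454))"
```

```text
clock: 12.27
eef_pos: [432.3, -8.7, 273.8]
tool_rot: [3.14, 0.0, 1.454]
force: [0.1, -0.2, -1.3]
width: 75.9
t12.27 q [ 0.27  0.32 -0.41  2.06  0.17  0.8  -0.36] pos [432.3  -8.7 273.8] rot [3.14  0.    1.454] F [ 0.1 -0.2 -1.3] w75.9
(array([0.02, 9.52, 0.11]), np.float64(0.0))
```

View pics/s7c.png

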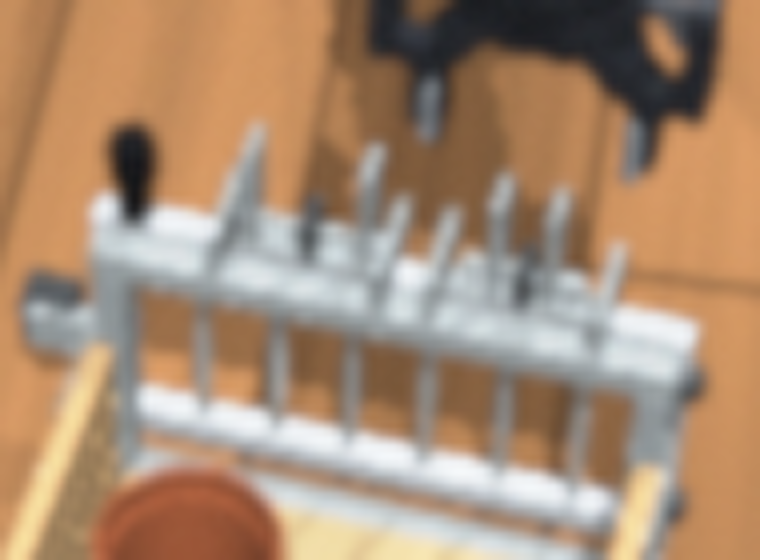

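Catch h stays drawn (tabs at 502 and 558, in from 472 and 590). Now over to the free-end catch.

```bash
python3 -m inch '{"travel":[[0,2,0],[0,4.5,0],[0,7,0],[0,9,0],[0,9.5,0],[0,9.5,0],[0,9.5,0],[0,9.5,0],[0,9.5,0],[0,9.5,0]],"twist":[0,0,0,0,0,0,0,0,0,0],"fingers":[7.6,7.6,7.6,7.6,7.6,7.6,7.6,7.6,7.6,7.6]}'; python3 -c "
from h import *
st();print(to(526.3,-19.7,223,1.454))"
```

```text
clock: 13.15
eef_pos: [525.5, -19.6, 273.5]
tool_rot: [-3.141, 0.0, 1.455]
force: [-0.1, 0.6, 0.6]
width: 75.9
t13.15 q [ 0.25  0.45 -0.38  1.83  0.21  0.9  -0.35] pos [525.5 -19.6 273.5] rot [-3.141  0.     1.455] F [-0.1  0.6  0.6] w75.9
(array([0.  , 0.08, 5.05]), np.float64(0.0))
```

```bash
python3 -m inch '{"travel":[[0,0,1],[0,0,2],[0,0,3],[0,0,4],[0,0,4.6],[0,0,5],[0,0,5],[0,0,5],[0,0,5],[0,0,5]],"twist":[0,0,0,0,0,0,0,0,0,0],"fingers":[7.6,7.6,7.6,7.6,7.6,7.6,7.6,7.6,7.6,7.6]}'; python3 -c "
from h import *
st();snap('side','s8')
i=cv2.imread('pics/s8.png')[165:235,295:390]
cv2.imwrite('pics/s8c.png',cv2.resize(i,None,fx=8,fy=8,interpolation=cv2.INTER_CUBIC));print(to(526.3,-19.7,223,1.454))"
```

```text
clock: 13.98
eef_pos: [526.7, -19.6, 223.8]
tool_rot: [3.14, -0.0, 1.455]
force: [-0.7, -0.4, 0.1]
width: 76.3
t13.98 q [ 0.23  0.51 -0.36  1.89  0.25  0.78 -0.38] pos [526.7 -19.6 223.8] rot [ 3.14  -0.     1.455] F [-0.7 -0.4  0.1] w76.3
(array([-0.01, -0.04,  0.08]), np.float64(0.0))
```

View pics/s8c.png

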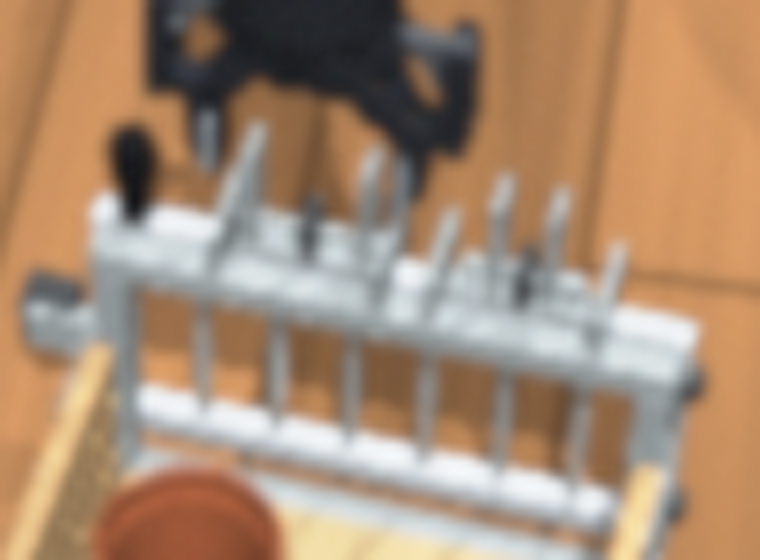

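```bash
python3 -m inch '{"travel":[[0,0,0],[0,0,0],[0,0,0],[0,0,0],[0,0,0],[0,0,0],[0,0,0],[0,0,0],[0,0,0],[0,0,0]],"twist":[0,0,0,0,0,0,0,0,0,0],"fingers":[6.2,5.5,5,4.5,4,3.5,3.0,2.9,2.9,2.9]}'
python3 -m inch '{"travel":[[0,0,0],[0,0,0],[0,0,0],[0,0,0],[0,0,0],[0,0,-1.5],[0,0,-3.5],[0,0,-5],[0,0,-5],[0,0,-5]],"twist":[0,0,0,0,0,0,0,0,0,0],"fingers":[7.6,7.6,7.6,7.6,7.6,7.6,7.6,7.6,7.6,7.6]}'; python3 -c "
from h import *
st();snap('side','s9')
i=cv2.imread('pics/s9.png')[165:235,295:390]
cv2.imwrite('pics/s9c.png',cv2.resize(i,None,fx=8,fy=8,interpolation=cv2.INTER_CUBIC));print(to(605.9,-29,272,2.24))"
```

```text
clock: 14.87
eef_pos: [525.6, -19.6, 223.0]
tool_rot: [-3.14, 0.0, 1.455]
force: [-1.7, 0.4, -0.0]
width: 29.0
clock: 15.7
eef_pos: [526.7, -19.7, 273.8]
tool_rot: [3.14, 0.0, 1.454]
force: [-0.4, -0.8, -0.6]
width: 75.8
t15.70 q [ 0.25  0.45 -0.39  1.83  0.21  0.9  -0.35] pos [526.7 -19.7 273.8] rot [3.14  0.    1.454] F [-0.4 -0.8 -0.6] w75.8
(array([0.01, 8.04, 0.1 ]), np.float64(-45.0))
```

View pics/s9c.png

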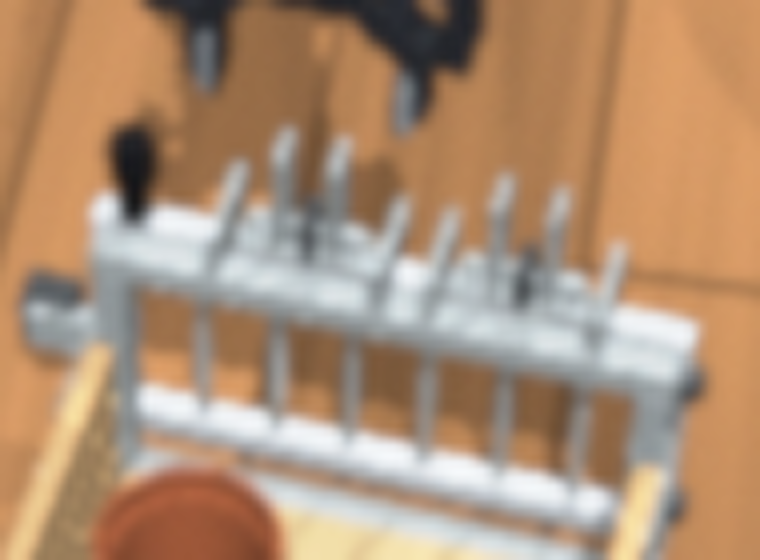

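```bash
python3 -m inch '{"travel":[[0,2,0],[0,4,0],[0,6,0],[0,7.5,0],[0,8,0],[0,8,0],[0,8,0],[0,8,0],[0,8,0],[0,8,0]],"twist":[-6,-12,-18,-24,-30,-36,-42,-45,-45,-45],"fingers":[6,6,6,6,6,6,6,6,6,6]}'; python3 -c "
from h import *
st();print(to(605.9,-29,208,2.24))"
```

```text
clock: 16.58
eef_pos: [605.2, -29.1, 272.1]
tool_rot: [-3.14, -0.002, 2.238]
force: [0.4, 1.1, 0.5]
width: 60.1
t16.58 q [ 0.35  0.6  -0.58  1.61  0.37  1.04  0.34] pos [605.2 -29.1 272.1] rot [-3.140e+00 -2.000e-03  2.238e+00] F [0.4 1.1 0.5] w60.1
(array([-0.04,  0.07,  6.41]), np.float64(-0.1))
```

```bash
python3 -m inch '{"travel":[[0,0,1.2],[0,0,2.4],[0,0,3.6],[0,0,4.8],[0,0,5.8],[0,0,6.4],[0,0,6.4],[0,0,6.4],[0,0,6.4],[0,0,6.4]],"twist":[0,0,0,0,0,0,0,0,0,0],"fingers":[6,6,6,6,6,6,6,6,6,6]}'
python3 -m inch '{"travel":[[0,0,0],[0,0,0],[0,0,0],[0,0,0],[0,0,0],[0,0,0],[0,0,0],[0,0,0],[0,0,0],[0,0,0]],"twist":[0,0,0,0,0,0,0,0,0,0],"fingers":[5,4,3,2,1.2,1.2,1.2,1.2,1.2,1.2]}'; python3 -c "
from h import *
st();p=[515.5,205,-.1163]
for th in (0,.05,.1,.2,.4,.6,.8,1,1.2,1.4,1.57): print(th,to(*gate(p,th,250,208))[0],np.round(gate(p,th,250,208)))"
```

```text
clock: 17.42
eef_pos: [606.3, -28.8, 210.0]
tool_rot: [3.14, 0.001, 2.24]
force: [0.3, 0.9, -0.3]
width: 59.9
clock: 18.25
eef_pos: [606.3, -28.8, 209.8]
tool_rot: [3.14, 0.001, 2.24]
force: [1.5, -0.5, 5.4]
width: 20.3
t18.25 q [ 0.33  0.67 -0.54  1.68  0.42  0.91  0.29] pos [606.3 -28.8 209.8] rot [3.14e+00 1.00e-03 2.24e+00] F [ 1.5 -0.5  5.4] w20.3
0 [-0.   -0.05  0.18] [606. -29. 208.]
0.05 [-0.86 -0.95  0.18] [604. -41. 208.]
0.1 [-1.68 -1.9   0.18] [602. -54. 208.]
0.2 [-3.16 -3.91  0.18] [595. -78. 208.]
0.4 [-5.49 -8.33  0.17] [ 575. -123.  208.]
0.6 [ -6.89 -13.12   0.17] [ 546. -164.  208.]
0.8 [ -7.32 -18.09   0.16] [ 510. -198.  208.]
1 [ -6.75 -23.05   0.16] [ 467. -225.  208.]
1.2 [ -5.2  -27.8    0.15] [ 421. -242.  208.]
1.4 [ -2.75 -32.14   0.14] [ 371. -250.  208.]
1.57 [-1.000e-02 -3.539e+01  1.400e-01] [ 329. -248.  208.]
```

```bash
python3 -m inch '{"travel":[[-0.2,-0.2,0],[-0.4,-0.45,0],[-0.6,-0.7,0],[-0.85,-0.95,0],[-1.1,-1.2,0],[-1.4,-1.55,0],[-1.7,-1.9,0],[-2,-2.3,0],[-2.4,-2.85,0],[-2.4,-2.85,0]],"twist":[0,0,0,0,0,0,0,0,0,0],"fingers":[1.2,1.2,1.2,1.2,1.2,1.2,1.2,1.2,1.2,1.2]}'; python3 -c "
from h import *
st();snap('side','s10')
i=cv2.imread('pics/s10.png')[165:235,295:390]
cv2.imwrite('pics/s10c.png',cv2.resize(i,None,fx=8,fy=8,interpolation=cv2.INTER_CUBIC));p=[515.5,205,-.1163]
for th in (.15,.2,.3,.4,.6): print(th,to(*gate(p,th,250,209))[0])"
```

```text
clock: 19.08
eef_pos: [599.5, -67.9, 209.8]
tool_rot: [3.14, 0.003, 2.236]
force: [5.4, 1.4, 2.6]
width: 19.6
t19.08 q [ 0.4   0.66 -0.54  1.69  0.42  0.9   0.35] pos [599.5 -67.9 209.8] rot [3.140e+00 3.000e-03 2.236e+00] F [5.4 1.4 2.6] w19.6
0.15 [0.15 0.01 0.08]
0.2 [-0.57 -1.01  0.08]
0.3 [-1.85 -3.15  0.07]
0.4 [-2.91 -5.42  0.07]
0.6 [ -4.33 -10.2    0.06]
```

View pics/s10c.png

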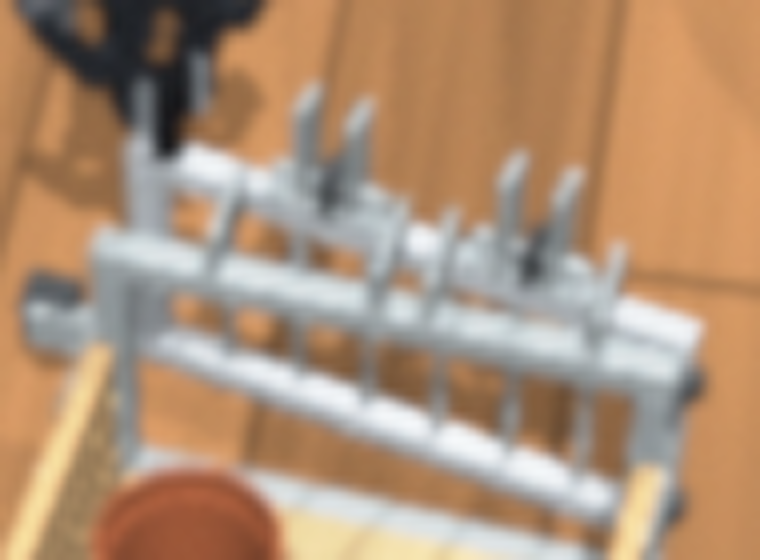

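```bash
python3 -m inch '{"travel":[[-0.6,-1,0],[-1.2,-2.05,0],[-1.85,-3.15,0],[-2.4,-4.3,0],[-2.95,-5.5,0],[-3.35,-6.6,0],[-3.7,-7.7,0],[-4,-8.9,0],[-4.3,-10.2,0],[-4.3,-10.2,0]],"twist":[0,0,0,0,0,0,0,0,0,0],"fingers":[1.2,1.2,1.2,1.2,1.2,1.2,1.2,1.2,1.2,1.2]}'; python3 -c "
from h import *
st();p=[515.5,205,-.1163]
for th in (.6,.7,.8,.9,1,1.1,1.2): print(th,to(*gate(p,th,250,209))[0])"
```

```text
clock: 19.97
eef_pos: [545.6, -166.4, 209.9]
tool_rot: [3.14, 0.004, 2.233]
force: [8.7, -1.1, -0.6]
width: 19.9
t19.97 q [ 0.6   0.62 -0.56  1.79  0.42  0.85  0.51] pos [ 545.6 -166.4  209.9] rot [3.14  0.004 2.233] F [ 8.7 -1.1 -0.6] w19.9
0.6 [0.14 0.18 0.09]
0.7 [-0.21 -2.29  0.09]
0.8 [-0.32 -4.79  0.09]
0.9 [-0.17 -7.28  0.08]
1 [ 0.22 -9.75  0.08]
1.1 [  0.86 -12.17   0.07]
1.2 [  1.73 -14.51   0.06]
```

```bash
python3 -m inch '{"travel":[[-0.2,-1.3,0],[-0.3,-2.8,0],[-0.35,-4.3,0],[-0.3,-5.8,0],[-0.15,-7.3,0],[0.05,-8.8,0],[0.35,-10.4,0],[0.8,-12,0],[1.3,-13.5,0],[1.3,-13.5,0]],"twist":[0,0,0,0,0,0,0,0,0,0],"fingers":[1.2,1.2,1.2,1.2,1.2,1.2,1.2,1.2,1.2,1.2]}'; python3 -c "
from h import *
st();p=[515.5,205,-.1163];snap('side','s11');snap('top','t11')
i=cv2.imread('pics/s11.png')[120:290,255:395];j=cv2.imread('pics/t11.png')[135:280,240:425]
cv2.imwrite('pics/s11c.png',np.hstack([cv2.resize(i,(400,486)),cv2.resize(j,(400,486))]))
for th in (1.1,1.15,1.2,1.3,1.4,1.5,1.57,1.6): print(th,to(*gate(p,th,250,209))[0])"
```

```text
clock: 20.8
eef_pos: [429.0, -238.2, 209.9]
tool_rot: [-3.14, 0.001, 2.235]
force: [4.7, -1.9, 2.0]
width: 19.7
t20.80 q [ 0.85  0.52 -0.58  1.99  0.42  0.74  0.68] pos [ 429.  -238.2  209.9] rot [-3.140e+00  1.000e-03  2.235e+00] F [ 4.7 -1.9  2. ] w19.7
1.1 [-0.58  1.22  0.09]
1.15 [-0.17  0.04  0.09]
1.2 [ 0.31 -1.11  0.09]
1.3 [ 1.42 -3.35  0.08]
1.4 [ 2.76 -5.46  0.08]
1.5 [ 4.29 -7.43  0.08]
1.57 [ 5.48 -8.72  0.07]
1.6 [ 6.02 -9.24  0.07]
```

View pics/s11c.png

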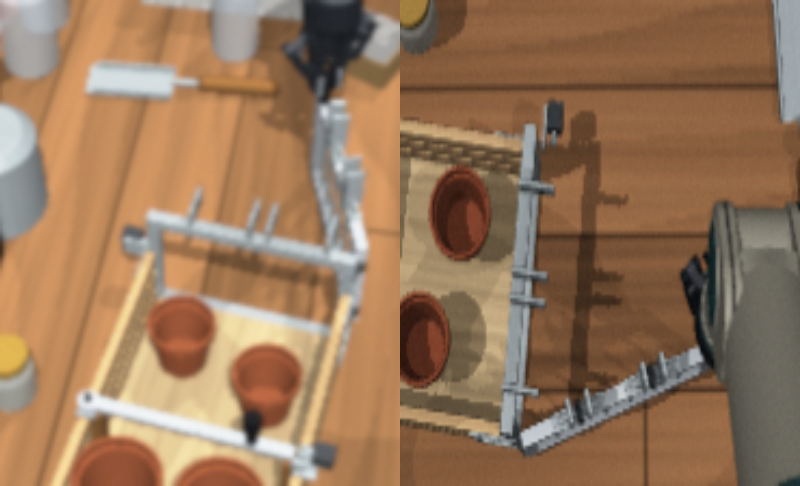

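```bash
python3 -m inch '{"travel":[[0.4,-1,0],[0.9,-2.1,0],[1.4,-3.2,0],[2,-4.2,0],[2.7,-5.3,0],[3.4,-6.3,0],[4.1,-7.2,0],[4.8,-8,0],[5.5,-8.7,0],[5.5,-8.7,0]],"twist":[0,0,0,0,0,0,0,0,0,0],"fingers":[1.2,1.2,1.2,1.2,1.2,1.2,1.2,1.2,1.2,1.2]}'
python3 -m inch '{"travel":[[0,0,0],[0,0,0],[0,0,0],[0,0,0],[0,0,0],[0,0,0],[0,0,0],[0,0,0],[0,0,0],[0,0,0]],"twist":[0,0,0,0,0,0,0,0,0,0],"fingers":[1.2,1.2,1.2,1.2,1.2,1.2,1.2,1.2,1.2,1.2]}'; python3 -c "
from h import *
st();p=[515.5,205,-.1163];snap('side','s12');snap('top','t12')
i=cv2.imread('pics/s12.png')[120:345,255:415];j=cv2.imread('pics/t12.png')[135:280,240:425]
cv2.imwrite('pics/s12c.png',np.hstack([cv2.resize(i,(380,530)),cv2.resize(j,(400,530))]))
for th in (1.45,1.5,1.57,1.6): print(th,to(*gate(p,th,250,209))[0])"
```

```text
clock: 21.73
eef_pos: [328.2, -247.3, 209.8]
tool_rot: [-3.142, 0.001, 2.238]
force: [5.2, -1.2, 4.3]
width: 19.9
clock: 22.57
eef_pos: [330.0, -247.5, 209.8]
tool_rot: [3.141, 0.002, 2.24]
force: [4.0, -2.0, 6.3]
width: 20.1
t22.57 q [ 1.02  0.43 -0.6   2.19  0.41  0.64  0.8 ] pos [ 330.  -247.5  209.8] rot [3.141e+00 2.000e-03 2.240e+00] F [ 4.  -2.   6.3] w20.1
1.45 [-1.99  2.09  0.09]
1.5 [-1.19  1.13  0.09]
1.57 [-0.   -0.15  0.08]
1.6 [ 0.54 -0.67  0.08]
```

View pics/s12c.png

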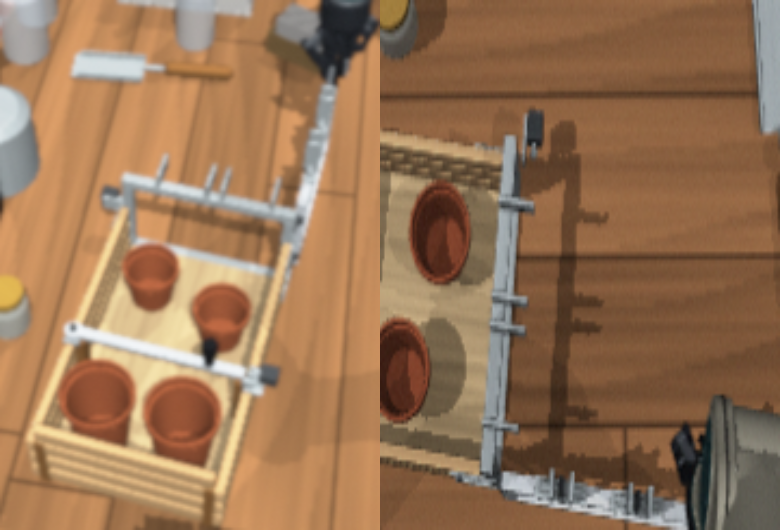

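View pics/t12.png

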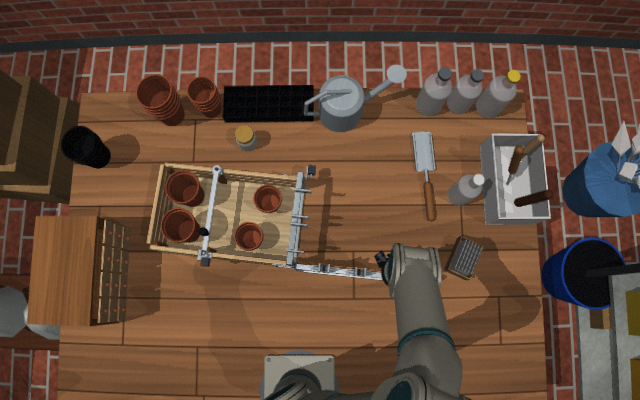

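```bash
python3 -c "
from h import *
print(ctrl.finish_job());st()"
```

```text
the job is handed in; nothing more can be done
None
the job is handed in; nothing more can be done
```

The keeper bar is snapped shut and both gate catches are open, hinge-side first, then free-end. The gate stands at about 1.57 rad, and I handed the job in at about 23 s with the gripper still holding the gate knob.

- **Keeper:** the last pictures show the tip in its clip. When I pushed the knob 8 mm further it stayed at y = 259.3 mm.
- **Catches:** all four tabs were seen to stay drawn after release.
- **Gate:** the gripper came to rest at (330, −247.5) mm, within 2 mm of the position I had worked out for square. The hold was steady at a few newtons, with the fingers on the knob at 20 mm opening.
- **Surroundings:** the pots, trowel, bottle, label box and jar look unmoved in the final pictures. The highest tool force in the readings, taken at the end of each move, was about 14 N.

**Disagreement:** while swinging the keeper, the gripper ended up to 4 mm off the arc I had computed in x. I put this down to the knob sliding along the pads, and the final picture still shows the bar shut.

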